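# Slide an oil bottle into the bench press and drive its stopper home

### The arm

A 6-joint arm with a two-finger parallel gripper is mounted at the origin on a cart in front of the work surface, level with it; the furniture and walls round the work are solid. World frame = base frame: x ahead of the robot, y to its left, z up, the work surface at z = 0. Lengths are in mm, angles in degrees, forces in N, time in s.
With the tool pointing down it reaches from about 350 to 850 mm from the base axis. Payload 8.1 kg.
Tool frame: the origin (TCP) lies midway between the tips of the shut fingers; the grasp point (between the pads) lies 19 mm behind it; z points along the fingers, y is the line along which they close (so a half turn about z gives the same grasp; the last joint's range is limited). The gripper opens to 85 mm and grips with 20 to 120 N. Pads are 22 mm wide; open, the fingers measure 114 mm over their backs; the gripper's body (76 mm by 85 mm) begins 54 mm behind the grasp point. The pads swing forward as they close: fully open they stand 13 mm farther back than shut.
Start: joints at [67.414, 7.471, 85.268, -0, 87.261, -4.893], TCP at [182.328, 571.631, 231.292] pointing down, gripper open.
Joint ranges: [-169.43, 169.43], [-51.17, 129.36], [1.28, 143.12], [-76.62, 256.62], [0, 156.53], [-152.29, 152.29]. Speed limits (degrees/s): [136.94, 136.94, 159.86, 180, 180, 180].

### API

Orientations are given as [roll, pitch, yaw] about the fixed x, y, z axes, in that order (R = Rz(yaw) Ry(pitch) Rx(roll)).
In Python, from bench import sense, snapshot, camera_params, hand_in, masks_of, pinpoint gives the robot as it stands.
- The arm moves only by the tool step_arm, never from a script. Its argument "targets" is a list of rows, each an object with "angular": the turn, a rotation vector about the tool's x, y, z scaled (see below), a list of three; "dp": the shift along the tool's x, y, z scaled (see below), a list of three; "fingers": the closure, from 0 (fully open) to 1 (shut). A call has exactly 8 rows; each row is the pose to reach, as a shift and turn from the pose commanded when the call began, along the tool's axes at that moment, turning the shorter way round; what a row does not reach only later rows make up. The controller multiplies each number of a shift by 0.2 m and each number of a turn by 180 degrees. A row lasts 1/8 s, in which the tool goes at most 62.5 mm and 10.7 degrees, less where a joint would pass 70% of its speed; a pose out of reach is approached as far as the arm can. A call with a number of a shift or a turn outside -1 to 1 is refused whole. A call with a gripper value outside its range is refused whole. The fingers move at their own pace and stop on an object; "newtons" is the grip in N (left out, the last holds). Time passes only in rows, so rows that repeat a pose let the fingers close, or fill a call up. It gives the time, the measured TCP pose, the force, the opening and the grip force at its end, in the units of the state.
- sense(): the state, without advancing time (a new reading comes with each control period).
- snapshot(name): name is "scene" or "top"; returns the picture (384x512x3 uint8, blue, green, red); there is no depth.
- camera_params(name): a dict with "vfov" (degrees; the focal length in pixels is half the picture's height over the tangent of half this angle, whatever the lens; pixels are square), "cx", "cy" (the principal point, pixels), "R" (3x3) and "t" (3): a world point X has camera coordinates R X + t. Camera axes: x right, y down, z forward; pixel columns grow to the right and rows downward; lengths in mm; the calibration is good to about 2 mm. A picture is of the moment at which its call begins. camera_params takes no time and is no camera call.
- hand_in(): hands the job in; it is judged then, once.
Trained networks look in the newest picture that a camera, given by its name, has taken for a name from the list of things; names that differ only in an ending like _2 or _b are one class to them, and where a whole thing is asked for, a point or a joint stands for the part that bears it (a point fixed in the world has none). Each returns a list of dicts, best first, with "conf" (0 to 1); they miss things now and then, are a little off and sometimes report something else, mostly with a low value. They report only what shows in the picture. A call takes as long as a camera call. They do not tell look-alikes from the thing itself.
- masks_of(camera, label): "pixels" (384x512 bool, what is visible of it) and "at" ([column, row] in pixels, amid what is visible of it).
- pinpoint(camera, label): "at" ([column, row] in pixels: a listed point, or the origin of a listed thing).
The state is a dict: "time": time; "joint_pos": joint angles; "qd": joint speeds; "joint_efforts": joint torques, N m; "tool_pos": TCP position; "tcp_rot": TCP orientation; "ft_force": force on the tool from outside, world axes, zero at the start; "wrist_torque": the same for the moment, N m; "finger_gap": finger opening in mm; "grip_force": force on a finger pad.
Only numpy, scipy, OpenCV 4.12 (cv2) and the standard library are available. Lean on these libraries where they do the work, as an engineer would, in place of code of your own. Each camera call takes 0.05 s, during which the arm holds its last target. There are 200 camera calls.

### The job

The stopper of the green glass oil bottle in front of the red bench press still stands proud of its neck. With the fingertips, push the bottle low on its body so that it slides upright along the counter, all the way home into the horseshoe foot of the press, then push the press lever all the way down to drive the stopper fully in, and let the lever come back up. The glass is only to be pushed, gently, never squeezed in the gripper, lifted or tipped; the stopper is pressed by the press and not by hand, and the finished bottle, the jar and the tin stay where they are.

Things in the scene. Friction and masses are not known exactly. Their poses are not given: they have to be found in the camera images.
- oil_bottle: the bottle to be stoppered: green glass, white label, loose, 0.27 to 0.45 kg. Body 50 mm across from the counter up to 98 mm, then a shoulder to a 24 to 29 mm neck, mouth at 150 mm; dark wooden stopper head 27 mm across, top at 170 mm. Origin: centre of the underside, z up. Friction on the counter about 0.6: pushed above some 40 mm it tips, at 20 to 35 mm it slides
- stopper (a joint): how far the stopper has been driven into the neck of oil_bottle, m: 0 to 0.0015 at the start (about 9 mm of cork showing), 0.008 to 0.010 when its head sits on the mouth. It is tight (about 15 N) and stays where it is pressed
- press_seat (a point): middle of the horseshoe foot of the red bench press (fixed), at counter level under the ram, where the bottle belongs. x points from the open front to the closed back (the way in). The foot is a U 14 mm high without a floor: inner radius 27 mm round this point, straight sides 54 mm apart to 14 mm in front of it, then prongs flaring to a mouth some 85 mm wide 40 mm in front
- ram_pad (a point): centre of the underside of the ram's white round pad (28 mm across), straight above press_seat, at z = 175 mm with the lever up, 14 mm lower with it down. The press head above it spans z = 191 to 253 mm, 12 mm to the front of the pad's axis and 25 mm to each side; the column is behind (62 to 98 mm)
- lever_knob (a point): centre of the black ball knob (28 mm across) on the press lever, a 12 mm steel bar. In the axes of press_seat it moves in the vertical plane y = -90 mm, 120 mm from a level pivot at x = +23, z = 222 mm. Lever up: x = -54, z = 314 mm (50 degrees above level, towards the front); down: x = -96, z = 209 mm (6 degrees below). Pushed down from above
- press_lever (a joint): lever angle, rad: 0 up at rest, 0.98 all the way down (its stop). A spring brings it back up when let go. It drives the ram by rack and pinion, 14 mm a rad: the pad meets the stopper of a seated bottle at 0.3 to 0.4 rad and has it fully in at the stop. It takes 4 to 10 N at the knob over the stroke
- done_bottle: a finished bottle of the same kind, its stopper fully in (162 mm high, 50 mm across), loose, behind the press; origin: centre of its underside. To be left alone. A second finished bottle behind it is fixed
- jar_1: glass jar with a yellow lid, 66 mm across, 90 mm high, loose, to the right of the press; origin: centre of its underside. To be left alone
- tin_2: low round tin, 86 mm across, 40 mm high, loose, to the right of the work; origin: centre of its underside. To be left alone
Not all that is in view belongs to the job. What is shaped like the oil_bottle but purple or yellow is not meant.

How it is judged (in metres and radians):
On the way, in this order (a step that is already met when the one before it is completed fails the run):
1. the bottle stands upright, home in the horseshoe foot, its stopper still proud (horizontal distance between oil_bottle and press_seat below 0.006 m and angle between oil_bottle's own z axis and vertical below 0.05 rad and value of joint stopper below 0.004 m), for 0.2 s.
2. the lever is all the way down and has driven the stopper in (horizontal distance between oil_bottle and press_seat below 0.006 m and angle between oil_bottle's own z axis and vertical below 0.05 rad and value of joint press_lever above 0.88 rad and value of joint stopper above 0.0075 m), for 0.1 s.
At the end, for the whole second after the job is handed in: the bottle stands upright (within 0.05 rad) and still on the counter in the horseshoe foot, its origin within 6 mm of press_seat; the stopper is driven in by more than 7.5 mm; the lever has come back up (below 0.1 rad) (horizontal distance between oil_bottle and press_seat below 0.006 m and angle between oil_bottle's own z axis and vertical below 0.05 rad and height (world z) of oil_bottle below 0.004 m and value of joint stopper above 0.0075 m and value of joint press_lever below 0.1 rad and linear speed of oil_bottle below 0.02 m/s); the robot touches nothing.
It fails at once if the bottle is tipped (more than 0.3 rad from upright) (angle between oil_bottle's own z axis and vertical above 0.3 rad).
It fails at once if the bottle is lifted or carried (its underside more than 12 mm above the counter) (height (world z) of oil_bottle above 0.012 m).
It fails at once if the glass is squeezed or shoved hard (more than 30 N from the fingers) (contact force between the fingers and oil_bottle above 30 N).
It fails at once if the finished bottle, the jar or the tin is disturbed (moved more than 20 mm) (distance of any of done_bottle, tin_2, jar_1 from where it was at the start of the episode above 0.02 m).
It also fails if it takes over 67 s, if anything falls off the work surface, if the arm or the gripper's body presses on something with over 40 N, if the wrist force passes 120 N, or if a joint passes its speed limit or range.

## Working session

There is one attempt and no reset: what is moved stays moved. The work goes in short steps, Python scripts to look and compute and a tool call to move; the robot and the scene stay as the last step left them, time stands still between calls to the robot, and variables do not carry over. Pictures are saved under pics/ and viewed, at most 12 in all, crops included, and the job is handed in when it is done.

Besides the shell and the picture viewer there is one more tool, called after "Call:" by a JSON object that holds its "op" and its "data". step_arm: Moves the arm, as the interface text tells. Its arguments: {"type":"object","properties":{"targets":{"type":"array","items":{"type":"object","properties":{"angular":{"type":"array","items":{"type":"number","minimum":-1,"maximum":1}},"dp":{"type":"array","items":{"type":"number","minimum":-1,"maximum":1}},"fingers":{"type":"number"}}}},"newtons":{"type":"number"}},"required":["targets"]}

```bash
mkdir -p pics
cat > h.py <<'E'
import numpy as np,cv2
from bench import *
def K(c):
    p=camera_params(c);f=192/np.tan(np.radians(p['vfov'])/2);return p,f
def ray(c,px):
    p,f=K(c);R=np.array(p['R']);t=np.array(p['t'])
    d=R.T@np.array([(px[0]-p['cx'])/f,(px[1]-p['cy'])/f,1.]);return -R.T@t,d
def atz(c,px,z):
    o,d=ray(c,px);return o+d*(z-o[2])/d[2]
def tri(pa,pb,a='scene',b='top'):
    o,d=ray(a,pa);q,e=ray(b,pb)
    s=np.linalg.lstsq(np.c_[d,-e],q-o,rcond=None)[0]
    return (o+d*s[0]+q+e*s[1])/2,np.linalg.norm(o+d*s[0]-q-e*s[1])
def proj(c,X):
    p,f=K(c);v=np.array(p['R'])@X+np.array(p['t']);return np.array([p['cx']+f*v[0]/v[2],p['cy']+f*v[1]/v[2]])
E
python3 - <<'E'
from h import *
for c in('scene','top'):
    cv2.imwrite(f'pics/{c}0.png',snapshot(c))
    for l in('oil_bottle','press_seat','ram_pad','lever_knob','done_bottle','jar_1','tin_2'):
        for r in pinpoint(c,l): print(c,l,np.round(r['at'],1),round(r['conf'],2),atz(c,r['at'],{'ram_pad':175,'lever_knob':314}.get(l,0)).round())
s=sense();print(s['time'],s['tool_pos'],s['tcp_rot'])
E
```

```text
scene oil_bottle [175.7 228.8] 0.94 [524.  92.   0.]
scene oil_bottle [204.2 210.1] 0.71 [630.  77.   0.]
scene oil_bottle [177.  263.6] 0.65 [436.   0.   0.]
scene oil_bottle [209.1 150.5] 0.49 [879. 272.   0.]
scene press_seat [249.5 226.3] 0.81 [654. -76.   0.]
scene ram_pad [318.4 321.6] 0.47 [ 402. -414.  175.]
scene lever_knob [212.6 150.5] 0.79 [553. -54. 314.]
scene jar_1 [315.8 264.1] 0.85 [ 644. -298.    0.]
scene tin_2 [319.8 322.8] 0.72 [ 502. -385.    0.]
scene tin_2 [201.5 210.3] 0.15 [624.  83.   0.]
top oil_bottle [186.5 191.3] 0.72 [630.  91.   0.]
top oil_bottle [187.5 220.5] 0.66 [534.  88.   0.]
top oil_bottle [209.3 246.8] 0.5 [447.  16.   0.]
top press_seat [234.3 183.5] 0.96 [653. -68.   0.]
top lever_knob [213.3 205.4] 0.92 [557. -41. 314.]
top done_bottle [195.9 142.8] 0.58 [794.  59.   0.]
top jar_1 [305.3 183.3] 0.93 [ 648. -302.    0.]
top tin_2 [331.4 228.8] 0.86 [ 497. -381.    0.]
top tin_2 [306.4 181.8] 0.53 [ 653. -306.    0.]
0.8 [182.35102737 571.61036092 231.31285475] [1.79999490e+02 4.02070539e-03 1.62306694e+02]
```

View pics/scene0.png

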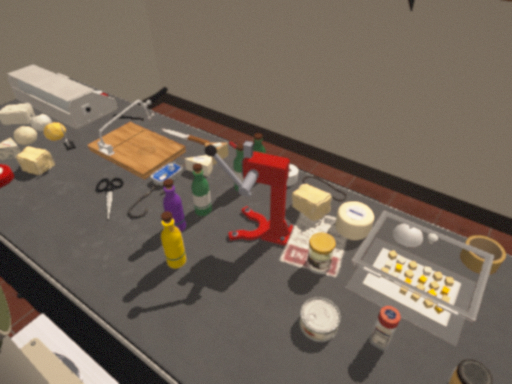

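View pics/top0.png

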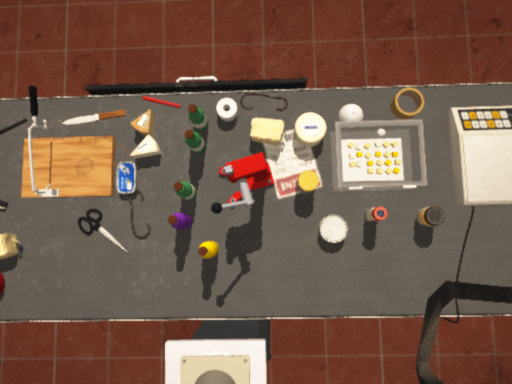

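The candidates are yellow (scene 177,264 / top 209,250), purple (176,229 / 180,220) and green (204,210 / 185,190). The last one is green with a white label and stands in front of the press, so it fits. The two other green bottles are behind the press. I'll confirm it in an enlarged crop.

Run:
```python
from h import *
s=snapshot('scene');t=snapshot('top')
a=cv2.resize(s[130:260,150:310],(800,650),interpolation=3)[:,:400*2]
a=cv2.resize(s[140:250,160:300],(420,330),interpolation=2)
b=cv2.resize(t[130:240,165:275],(380,380),interpolation=2)
a=cv2.resize(s[145:250,170:300],(780,630))[:590]
cv2.imwrite('pics/c1.png',a)
b=cv2.resize(t[135:225,165:285],(792,594))
cv2.imwrite('pics/c2.png',b)
for c in('scene','top'):
    for l in('oil_bottle',):
        for r in masks_of(c,l):
            ys,xs=np.nonzero(r['pixels']);print(c,l,r['at'],r['conf'],xs.min(),xs.max(),ys.min(),ys.max())
    for l in('press_seat','lever_knob','ram_pad','oil_bottle'):
        print(c,l,[(np.round(r['at'],1),round(r['conf'],2)) for r in pinpoint(c,l)])
```

```text
scene oil_bottle [172.0, 204.0] 0.91 163 185 179 231
scene oil_bottle [174.9, 244.9] 0.8 161 185 211 268
scene oil_bottle [201.7, 193.0] 0.73 192 211 163 215
scene press_seat [(array([250.3, 227.5]), 0.73)]
scene lever_knob [(array([212.5, 149.9]), 0.89)]
scene ram_pad [(array([319.8, 325.3]), 0.72)]
scene oil_bottle [(array([179. , 263.2]), 0.93), (array([209.6, 149.1]), 0.32)]
top oil_bottle [181.2, 218.8] 0.88 168 191 213 229
top oil_bottle [185.5, 191.1] 0.66 173 196 182 200
top oil_bottle [207.4, 248.4] 0.62 199 217 242 258
top press_seat [(array([235.8, 183. ]), 0.88)]
top lever_knob [(array([212.2, 208.8]), 0.71), (array([191. , 191.6]), 0.56)]
top ram_pad []
top oil_bottle [(array([187.5, 219.5]), 0.62), (array([211.4, 247.6]), 0.58), (array([190.2, 192. ]), 0.54)]
```

View pics/c1.png

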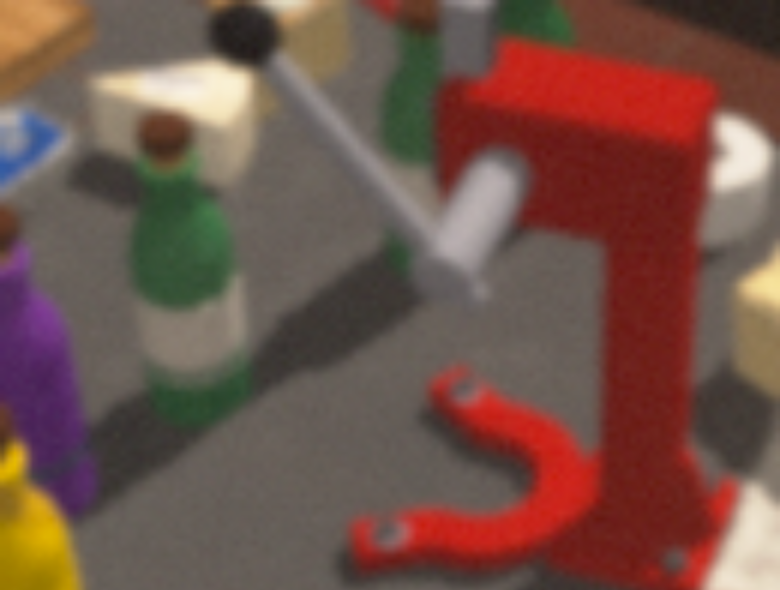

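View pics/c2.png

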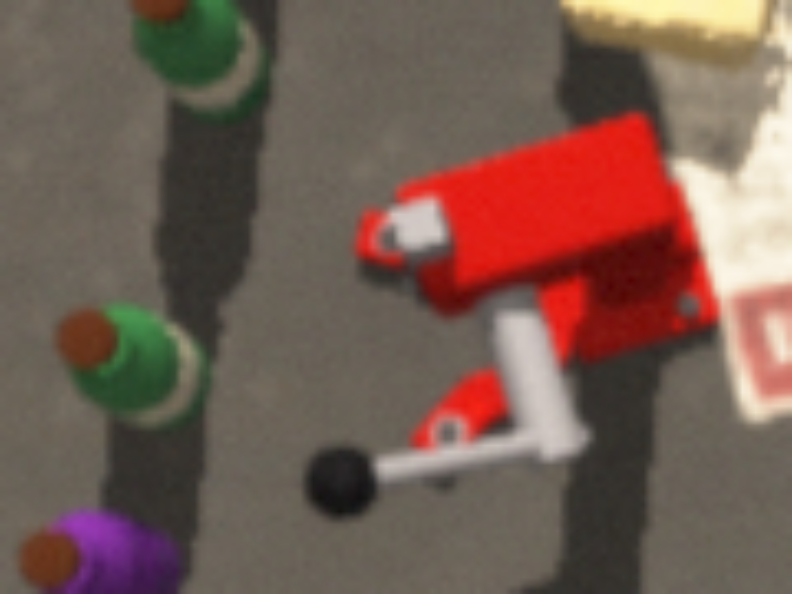

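Run:
```python
from h import *
P=lambda u,v:(170+u/6,145+v/6)
Q=lambda u,v:(165+u/6.6,135+v/6.6)
for n,a,b,z in(('far bolt',P(467,389),Q(391,237),14),('near bolt',P(388,534),Q(448,434),14),('stopper',P(165,137),Q(86,338),166),('knob',P(245,35),Q(341,481),314)):
    x,e=tri(a,b);print(n,x.round(1),round(e,1),atz('scene',a,z).round(1),atz('top',b,z).round(1))
print(tri((249.9,226.9),(235,183.2)))
# base of bottle
print(atz('scene',P(198,408),0))
for c in('scene','top'): p=camera_params(c);print(c,(-np.array(p['R']).T@np.array(p['t'])).round(),np.array(p['R'])[2].round(2))
```

```text
far bolt [694.5 -38.2  13.5] 3.4 [695.1 -39.8  14. ] [693.3 -36.9  14. ]
near bolt [595.5 -65.2  12.7] 3.5 [595.7 -67.3  14. ] [594.3 -64.   14. ]
stopper [628.   81.4 159.8] 2.3 [623.   74.5 166. ] [626.4  80.9 166. ]
knob [551.7 -49.3 311.8] 1.3 [549.8 -52.  314. ] [551.2 -49.1 314. ]
(array([656.15689208, -72.17914496,  -6.5765178 ]), np.float64(5.246839455797556))
[618.07088646  71.24413944   0.        ]
scene [  53. -528.  785.] [ 0.62  0.44 -0.65]
top [ 486. -168. 1245.] [ 0.11  0.03 -0.99]
```

```bash
cat >> h.py <<'E'
from scipy.spatial.transform import Rotation as Ro
def rot(h,th):
    h,th=np.radians([h,th]);d=np.array([np.cos(h),np.sin(h),0])
    z=np.sin(th)*d-np.cos(th)*np.array([0,0,1]);y=np.array([-d[1],d[0],0])
    return Ro.from_matrix(np.c_[np.cross(y,z),y,z])
def go(wps,p0=None,R0=None):
    s=sense();p0=np.array(s['tool_pos']) if p0 is None else np.array(p0)
    R0=Ro.from_euler('xyz',s['tcp_rot'],degrees=True) if R0 is None else R0
    for p,R in wps:
        print('dp',(R0.inv().apply(np.array(p)-p0)/200).round(4),'ang',((R0.inv()*R).as_rotvec(degrees=True)/180).round(4))
E
python3 - <<'E'
from h import *
s=sense();R0=Ro.from_euler('xyz',s['tcp_rot'],degrees=True);A=rot(-78,33)
print(s['time'])
a=[330,440,231];b=[470,310,231];c=[598,216,130];
R1=rot(-35,0)
go([(a,R1)]);go([(b,rot(-78,15))],a,R1);go([(c,A)],b,rot(-78,15));go([([606,178,25],A)],c,A)
E
```

```text
1.4
dp [-0.9034 -0.4026  0.0016] ang [ 0.     -0.      0.0961]
dp [-0.9462 -0.1309  0.    ] ang [ 0.0313 -0.0794  0.2375]
dp [-0.4419  0.5283  0.6412] ang [ 0.  -0.1 -0. ]
dp [ 1.231e-01 -4.000e-04  5.461e-01] ang [0. 0. 0.]
```

Call:
{"op": "step_arm", "data": {"targets": [{"dp": [-0.2, -0.1, 0], "angular": [0, 0, 0.03], "fingers": 0.65}, {"dp": [-0.45, -0.2, 0], "angular": [0, 0, 0.06], "fingers": 0.65}, {"dp": [-0.65, -0.3, 0], "angular": [0, 0, 0.096], "fingers": 0.65}, {"dp": [-0.8, -0.36, 0], "angular": [0, 0, 0.096], "fingers": 0.65}, {"dp": [-0.9, -0.4, 0], "angular": [0, 0, 0.096], "fingers": 0.65}, {"dp": [-0.9, -0.4, 0], "angular": [0, 0, 0.096], "fingers": 0.65}, {"dp": [-0.9, -0.4, 0], "angular": [0, 0, 0.096], "fingers": 0.65}, {"dp": [-0.9, -0.4, 0], "angular": [0, 0, 0.096], "fingers": 0.65}]}}

```text
time: 2.4
tool_pos: [328.8, 441.3, 231.3]
tcp_rot: [-180.0, -0.0, 145.1]
ft_force: [-0.2, -0.6, 0.1]
finger_gap: 29.8
grip_force: 0.0
```

Call:
{"op": "step_arm", "data": {"targets": [{"dp": [-0.2, -0.03, 0], "angular": [0.005, -0.015, 0.05], "fingers": 0.65}, {"dp": [-0.45, -0.06, 0], "angular": [0.01, -0.03, 0.1], "fingers": 0.65}, {"dp": [-0.65, -0.09, 0], "angular": [0.02, -0.045, 0.15], "fingers": 0.65}, {"dp": [-0.8, -0.11, 0], "angular": [0.025, -0.06, 0.2], "fingers": 0.65}, {"dp": [-0.945, -0.13, 0], "angular": [0.031, -0.079, 0.237], "fingers": 0.65}, {"dp": [-0.945, -0.13, 0], "angular": [0.031, -0.079, 0.237], "fingers": 0.65}, {"dp": [-0.945, -0.13, 0], "angular": [0.031, -0.079, 0.237], "fingers": 0.65}, {"dp": [-0.945, -0.13, 0], "angular": [0.031, -0.079, 0.237], "fingers": 0.65}]}}

```text
time: 3.4
tool_pos: [468.8, 311.9, 231.5]
tcp_rot: [180.0, 14.9, 102.2]
ft_force: [-0.3, -0.5, 0.8]
finger_gap: 30.2
grip_force: 0.0
```

Call:
{"op": "step_arm", "data": {"targets": [{"dp": [-0.1, 0.12, 0.14], "angular": [0, -0.03, 0], "fingers": 0.65}, {"dp": [-0.2, 0.24, 0.28], "angular": [0, -0.06, 0], "fingers": 0.65}, {"dp": [-0.3, 0.36, 0.42], "angular": [0, -0.1, 0], "fingers": 0.65}, {"dp": [-0.4, 0.48, 0.56], "angular": [0, -0.1, 0], "fingers": 0.65}, {"dp": [-0.44, 0.53, 0.64], "angular": [0, -0.1, 0], "fingers": 0.65}, {"dp": [-0.44, 0.53, 0.64], "angular": [0, -0.1, 0], "fingers": 0.65}, {"dp": [-0.44, 0.53, 0.64], "angular": [0, -0.1, 0], "fingers": 0.65}, {"dp": [-0.44, 0.53, 0.64], "angular": [0, -0.1, 0], "fingers": 0.65}]}}

```text
time: 4.4
tool_pos: [598.0, 219.1, 131.9]
tcp_rot: [179.8, 32.9, 102.1]
ft_force: [-0.0, -0.1, 0.7]
finger_gap: 29.8
grip_force: 0.0
```

Run:
```python
from h import *
A=rot(-78,33)
s=sense();print(s);go([([606,178,25],A)])
t=snapshot('scene');cv2.imwrite('pics/s2.png',cv2.resize(t[70:270,110:310],(600,600)))
```

```text
{'time': 4.4, 'joint_pos': array([ 32.35153642,  27.89312003,  77.4635379 , -30.69820939,
        87.49106935,  25.12606001]), 'qd': array([-0.01804367,  0.27869923,  0.15251913, -0.08265415, -0.09263301,
       -0.03645953]), 'joint_efforts': array([-2.79676728e-01, -6.99137878e+01, -4.55033147e+01, -3.56071986e+00,
        1.67640980e+00,  3.02081062e-03]), 'tool_pos': array([597.96376256, 219.13388778, 131.94346792]), 'tcp_rot': array([179.83931092,  32.86317566, 102.09002593]), 'ft_force': array([-0.00138153, -0.11891191,  0.6849136 ]), 'wrist_torque': array([0.22993359, 0.08802716, 0.0226991 ]), 'grip_force': 0.0, 'finger_gap': 29.825736174294043}
dp [ 0.1142 -0.0054  0.5628] ang [ 0.0012 -0.0008  0.0004]
```

View pics/s2.png

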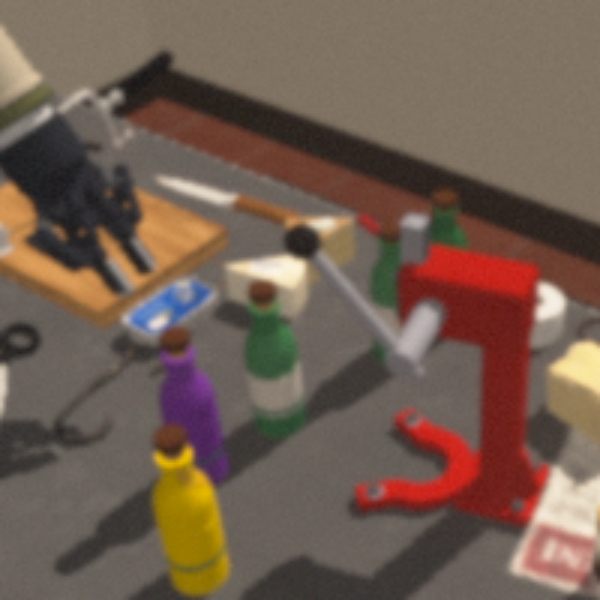

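The picture shows the gripper tilted at upper left (120,260), and the green bottle (275,370) and the horseshoe (420,460) are clear. Next I lower the fingers behind the bottle.

Call:
{"op": "step_arm", "data": {"targets": [{"dp": [0.02, -0.001, 0.1], "angular": [0, 0, 0], "fingers": 0.65}, {"dp": [0.04, -0.002, 0.2], "angular": [0, 0, 0], "fingers": 0.65}, {"dp": [0.06, -0.003, 0.3], "angular": [0, 0, 0], "fingers": 0.65}, {"dp": [0.08, -0.004, 0.4], "angular": [0, 0, 0], "fingers": 0.65}, {"dp": [0.1, -0.005, 0.5], "angular": [0, 0, 0], "fingers": 0.65}, {"dp": [0.114, -0.005, 0.56], "angular": [0, 0, 0], "fingers": 0.65}, {"dp": [0.114, -0.005, 0.563], "angular": [0, 0, 0], "fingers": 0.65}, {"dp": [0.114, -0.005, 0.563], "angular": [0, 0, 0], "fingers": 0.65}]}}

```text
time: 5.45
tool_pos: [606.3, 177.0, 24.1]
tcp_rot: [179.9, 32.9, 102.1]
ft_force: [-0.2, 0.0, -0.4]
finger_gap: 30.0
grip_force: 0.0
```

Run:
```python
from h import *
A=rot(-78,33)
s=sense();print(s['tool_pos'],s['ft_force'],s['tcp_rot']);
t=snapshot('top');cv2.imwrite('pics/t3.png',cv2.resize(t[140:230,140:260],(800,600)))
d=np.array([.208,-.978,0]);b=np.array([627,79,21.])
go([(b-d*48,A),(b-d*36,A),(b-d*28,A),(b-d*15,A)])
```

```text
[606.28426151 177.03115458  24.07787328] [-0.15855479  0.0274336  -0.36357027] [179.91486119  32.9104042  102.08377547]
dp [-0.2106 -0.0023  0.1563] ang [ 0.0009 -0.0005  0.0003]
dp [-0.261  -0.0024  0.1888] ang [ 0.0009 -0.0005  0.0003]
dp [-0.2946 -0.0025  0.2106] ang [ 0.0009 -0.0005  0.0003]
dp [-0.3491 -0.0026  0.2459] ang [ 0.0009 -0.0005  0.0003]
```

View pics/t3.png

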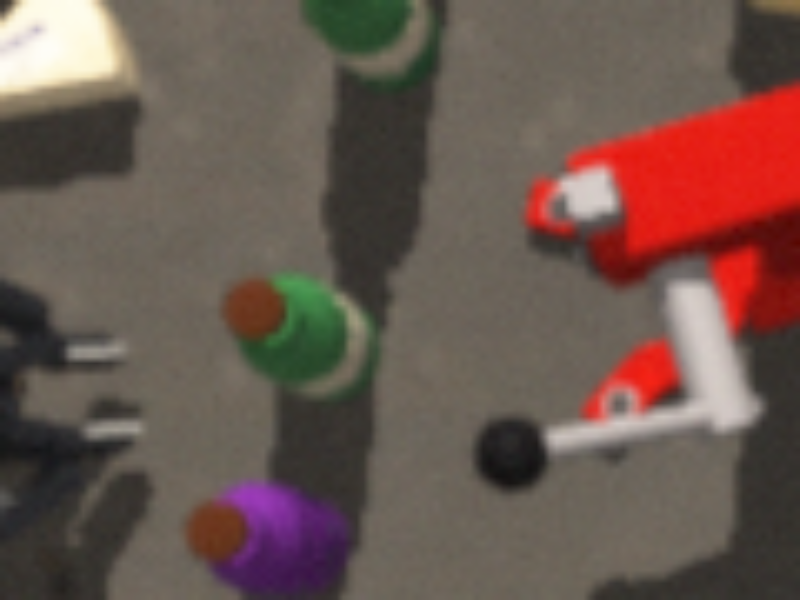

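The top view shows the fingertips (132,390) lined up on the bottle base (about 330,352), pointing at it, with the purple bottle clear. I start pushing.

Call:
{"op": "step_arm", "data": {"targets": [{"dp": [-0.07, -0.001, 0.055], "angular": [0, 0, 0], "fingers": 0.65}, {"dp": [-0.14, -0.002, 0.105], "angular": [0, 0, 0], "fingers": 0.65}, {"dp": [-0.19, -0.002, 0.14], "angular": [0, 0, 0], "fingers": 0.65}, {"dp": [-0.22, -0.002, 0.162], "angular": [0, 0, 0], "fingers": 0.65}, {"dp": [-0.25, -0.002, 0.182], "angular": [0, 0, 0], "fingers": 0.65}, {"dp": [-0.28, -0.002, 0.201], "angular": [0, 0, 0], "fingers": 0.65}, {"dp": [-0.31, -0.002, 0.22], "angular": [0, 0, 0], "fingers": 0.65}, {"dp": [-0.34, -0.002, 0.24], "angular": [0, 0, 0], "fingers": 0.65}]}}

```text
time: 6.5
tool_pos: [623.0, 95.3, 20.1]
tcp_rot: [180.0, 32.9, 102.1]
ft_force: [0.1, 3.1, 0.4]
finger_gap: 29.7
grip_force: 1.0
```

Run:
```python
from h import *
A=rot(-78,33)
s=sense();print(s['tool_pos'],s['ft_force'],s['tcp_rot']);
t=snapshot('top');cv2.imwrite('pics/t4.png',cv2.resize(t[150:220,160:260],(800,560)))
seat=np.array([652.5,-76,21]);u=np.array([.26,-.966,0])
go([(seat-u*80,rot(-75,33)),(seat-u*29,rot(-75,33))])
```

```text
[622.98543212  95.27540024  20.07519905] [0.09307968 3.10142179 0.42547673] [179.97318933  32.90084512 102.13132007]
dp [-0.3917 -0.0554  0.2485] ang [-0.0087 -0.0004 -0.0135]
dp [-0.6055 -0.0423  0.387 ] ang [-0.0087 -0.0004 -0.0135]
```

View pics/t4.png

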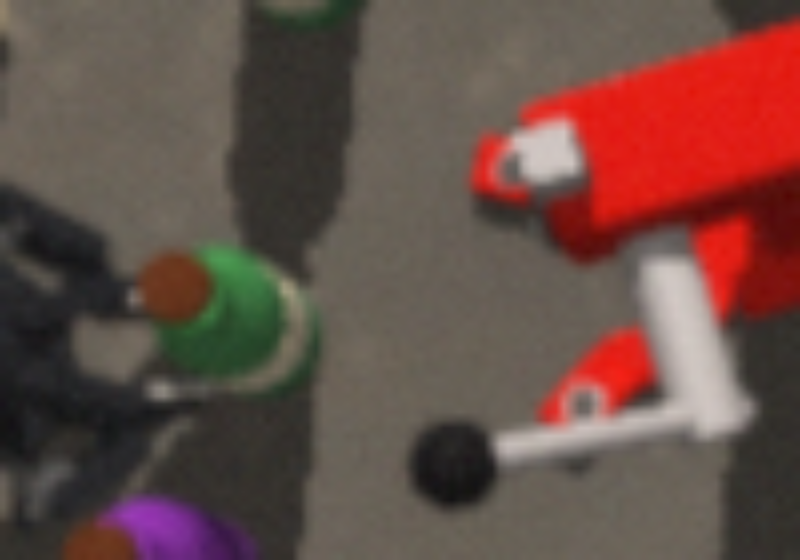

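The fingertips are in contact at 3 N. The bottle sits between them (crop 235,320), upright and on course for the horseshoe.

Call:
{"op": "step_arm", "data": {"targets": [{"dp": [-0.03, -0.006, 0.02], "angular": [0, 0, -0.001], "fingers": 0.65}, {"dp": [-0.08, -0.013, 0.051], "angular": [-0.002, 0, -0.003], "fingers": 0.65}, {"dp": [-0.14, -0.02, 0.089], "angular": [-0.003, 0, -0.005], "fingers": 0.65}, {"dp": [-0.2, -0.028, 0.127], "angular": [-0.004, 0, -0.007], "fingers": 0.65}, {"dp": [-0.26, -0.037, 0.165], "angular": [-0.006, 0, -0.009], "fingers": 0.65}, {"dp": [-0.32, -0.045, 0.203], "angular": [-0.007, 0, -0.011], "fingers": 0.65}, {"dp": [-0.36, -0.051, 0.228], "angular": [-0.0085, 0, -0.013], "fingers": 0.65}, {"dp": [-0.39, -0.055, 0.248], "angular": [-0.0087, 0, -0.0135], "fingers": 0.65}]}}

```text
time: 7.55
tool_pos: [631.4, 1.8, 20.8]
tcp_rot: [180.0, 32.9, 105.0]
ft_force: [0.1, 1.5, -1.0]
finger_gap: 30.1
grip_force: 0.9
```

Run:
```python
from h import *
A=rot(-75,33)
s=sense();print(s['tool_pos'],s['ft_force'],s['tcp_rot']);
t=snapshot('top');c=snapshot('scene')
cv2.imwrite('pics/t5.png',np.hstack([cv2.resize(t[150:220,180:260],(400,350)),cv2.resize(c[150:250,180:280],(350,350))]))
seat=np.array([652.5,-76,21]);u=np.array([.26,-.966,0])
go([(seat-u*k,A) for k in(55,40,35,29)])
```

```text
[631.44997159   1.83158326  20.82845964] [ 0.06992024  1.4656797  -1.01173755] [179.99679415  32.91938727 104.99799016]
dp [-0.1075  0.0009  0.0687] ang [-0.0001 -0.0003 -0.0001]
dp [-0.1704  0.0011  0.1095] ang [-0.0001 -0.0003 -0.0001]
dp [-0.1914  0.0011  0.1231] ang [-0.0001 -0.0003 -0.0001]
dp [-0.2166  0.0012  0.1394] ang [-0.0001 -0.0003 -0.0001]
```

View pics/t5.png

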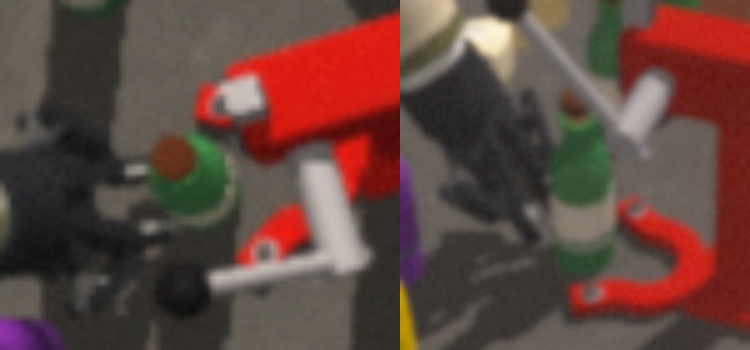

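The bottle is upright at the middle of the horseshoe mouth (left 195,185; right 583,230). I continue more slowly.

Call:
{"op": "step_arm", "data": {"targets": [{"dp": [-0.025, 0, 0.016], "angular": [0, 0, 0], "fingers": 0.65}, {"dp": [-0.055, 0, 0.035], "angular": [0, 0, 0], "fingers": 0.65}, {"dp": [-0.085, 0, 0.054], "angular": [0, 0, 0], "fingers": 0.65}, {"dp": [-0.11, 0, 0.071], "angular": [0, 0, 0], "fingers": 0.65}, {"dp": [-0.13, 0, 0.083], "angular": [0, 0, 0], "fingers": 0.65}, {"dp": [-0.15, 0, 0.096], "angular": [0, 0, 0], "fingers": 0.65}, {"dp": [-0.165, 0, 0.106], "angular": [0, 0, 0], "fingers": 0.65}, {"dp": [-0.175, 0, 0.112], "angular": [0, 0, 0], "fingers": 0.65}]}}

```text
time: 8.65
tool_pos: [642.3, -37.8, 21.0]
tcp_rot: [-180.0, 32.9, 105.0]
ft_force: [-0.3, 1.3, -0.2]
finger_gap: 29.8
grip_force: 0.8
```

Call:
{"op": "step_arm", "data": {"targets": [{"dp": [-0.005, 0, 0.003], "angular": [0, 0, 0], "fingers": 0.65}, {"dp": [-0.01, 0, 0.006], "angular": [0, 0, 0], "fingers": 0.65}, {"dp": [-0.013, 0, 0.009], "angular": [0, 0, 0], "fingers": 0.65}, {"dp": [-0.017, 0, 0.011], "angular": [0, 0, 0], "fingers": 0.65}, {"dp": [-0.017, 0, 0.011], "angular": [0, 0, 0], "fingers": 0.65}, {"dp": [-0.017, 0, 0.011], "angular": [0, 0, 0], "fingers": 0.65}, {"dp": [-0.017, 0, 0.011], "angular": [0, 0, 0], "fingers": 0.65}, {"dp": [-0.017, 0, 0.011], "angular": [0, 0, 0], "fingers": 0.65}]}}

```text
time: 9.65
tool_pos: [643.3, -41.5, 21.0]
tcp_rot: [-180.0, 32.9, 105.0]
ft_force: [-0.5, 1.3, -0.4]
finger_gap: 29.8
grip_force: 0.7
```

Call:
{"op": "step_arm", "data": {"targets": [{"dp": [-0.004, 0, 0.0027], "angular": [0, 0, 0], "fingers": 0.65}, {"dp": [-0.008, 0, 0.0054], "angular": [0, 0, 0], "fingers": 0.65}, {"dp": [-0.012, 0, 0.008], "angular": [0, 0, 0], "fingers": 0.65}, {"dp": [-0.015, 0, 0.01], "angular": [0, 0, 0], "fingers": 0.65}, {"dp": [-0.015, 0, 0.01], "angular": [0, 0, 0], "fingers": 0.65}, {"dp": [-0.015, 0, 0.01], "angular": [0, 0, 0], "fingers": 0.65}, {"dp": [-0.015, 0, 0.01], "angular": [0, 0, 0], "fingers": 0.65}, {"dp": [-0.015, 0, 0.01], "angular": [0, 0, 0], "fingers": 0.65}]}}

```text
time: 10.65
tool_pos: [644.2, -45.0, 21.0]
tcp_rot: [-180.0, 32.9, 105.0]
ft_force: [-0.7, 2.0, -0.1]
finger_gap: 29.8
grip_force: 0.5
```

Run:
```python
from h import *
t=snapshot('top');c=snapshot('scene')
cv2.imwrite('pics/t6.png',np.hstack([cv2.resize(t[150:220,180:260],(400,350)),cv2.resize(c[170:250,210:290],(400,350))]))
```

```text
(no output)
```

View pics/t6.png

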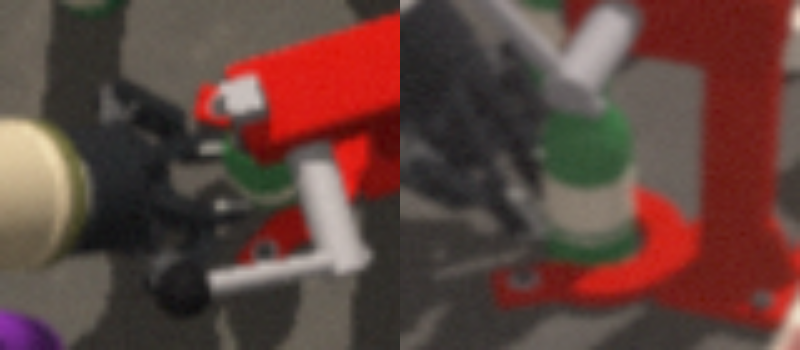

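The bottle is upright inside the U (right crop 590,180), with no stop felt yet. I keep creeping until the force rises.

Call:
{"op": "step_arm", "data": {"targets": [{"dp": [-0.004, 0, 0.0027], "angular": [0, 0, 0], "fingers": 0.65}, {"dp": [-0.008, 0, 0.0054], "angular": [0, 0, 0], "fingers": 0.65}, {"dp": [-0.012, 0, 0.008], "angular": [0, 0, 0], "fingers": 0.65}, {"dp": [-0.012, 0, 0.008], "angular": [0, 0, 0], "fingers": 0.65}, {"dp": [-0.012, 0, 0.008], "angular": [0, 0, 0], "fingers": 0.65}, {"dp": [-0.012, 0, 0.008], "angular": [0, 0, 0], "fingers": 0.65}, {"dp": [-0.012, 0, 0.008], "angular": [0, 0, 0], "fingers": 0.65}, {"dp": [-0.012, 0, 0.008], "angular": [0, 0, 0], "fingers": 0.65}]}}

```text
time: 11.75
tool_pos: [645.0, -47.8, 21.0]
tcp_rot: [180.0, 32.9, 105.0]
ft_force: [0.1, 1.2, 0.5]
finger_gap: 29.9
grip_force: 0.5
```

Call:
{"op": "step_arm", "data": {"targets": [{"dp": [-0.004, 0, 0.0027], "angular": [0, 0, 0], "fingers": 0.65}, {"dp": [-0.008, 0, 0.0054], "angular": [0, 0, 0], "fingers": 0.65}, {"dp": [-0.008, 0, 0.0054], "angular": [0, 0, 0], "fingers": 0.65}, {"dp": [-0.008, 0, 0.0054], "angular": [0, 0, 0], "fingers": 0.65}, {"dp": [-0.008, 0, 0.0054], "angular": [0, 0, 0], "fingers": 0.65}, {"dp": [-0.008, 0, 0.0054], "angular": [0, 0, 0], "fingers": 0.65}, {"dp": [-0.008, 0, 0.0054], "angular": [0, 0, 0], "fingers": 0.65}, {"dp": [-0.008, 0, 0.0054], "angular": [0, 0, 0], "fingers": 0.65}]}}

```text
time: 12.75
tool_pos: [645.5, -49.6, 20.9]
tcp_rot: [180.0, 32.9, 105.0]
ft_force: [-0.5, 0.8, -0.2]
finger_gap: 30.4
grip_force: 0.6
```

Call:
{"op": "step_arm", "data": {"targets": [{"dp": [-0.004, 0, 0.0027], "angular": [0, 0, 0], "fingers": 0.65}, {"dp": [-0.008, 0, 0.0054], "angular": [0, 0, 0], "fingers": 0.65}, {"dp": [-0.008, 0, 0.0054], "angular": [0, 0, 0], "fingers": 0.65}, {"dp": [-0.008, 0, 0.0054], "angular": [0, 0, 0], "fingers": 0.65}, {"dp": [-0.008, 0, 0.0054], "angular": [0, 0, 0], "fingers": 0.65}, {"dp": [-0.008, 0, 0.0054], "angular": [0, 0, 0], "fingers": 0.65}, {"dp": [-0.008, 0, 0.0054], "angular": [0, 0, 0], "fingers": 0.65}, {"dp": [-0.008, 0, 0.0054], "angular": [0, 0, 0], "fingers": 0.65}]}}

```text
time: 13.75
tool_pos: [646.0, -51.5, 20.8]
tcp_rot: [-180.0, 32.9, 105.0]
ft_force: [0.3, 1.6, -0.2]
finger_gap: 29.9
grip_force: 0.6
```

Call:
{"op": "step_arm", "data": {"targets": [{"dp": [-0.004, 0, 0.0027], "angular": [0, 0, 0], "fingers": 0.65}, {"dp": [-0.008, 0, 0.0054], "angular": [0, 0, 0], "fingers": 0.65}, {"dp": [-0.008, 0, 0.0054], "angular": [0, 0, 0], "fingers": 0.65}, {"dp": [-0.008, 0, 0.0054], "angular": [0, 0, 0], "fingers": 0.65}, {"dp": [-0.008, 0, 0.0054], "angular": [0, 0, 0], "fingers": 0.65}, {"dp": [-0.008, 0, 0.0054], "angular": [0, 0, 0], "fingers": 0.65}, {"dp": [-0.008, 0, 0.0054], "angular": [0, 0, 0], "fingers": 0.65}, {"dp": [-0.008, 0, 0.0054], "angular": [0, 0, 0], "fingers": 0.65}]}}

```text
time: 14.75
tool_pos: [646.5, -53.3, 20.8]
tcp_rot: [180.0, 32.9, 105.0]
ft_force: [-0.4, 3.5, 0.5]
finger_gap: 30.1
grip_force: 1.5
```

Call:
{"op": "step_arm", "data": {"targets": [{"dp": [-0.004, 0, 0.0027], "angular": [0, 0, 0], "fingers": 0.65}, {"dp": [-0.008, 0, 0.0054], "angular": [0, 0, 0], "fingers": 0.65}, {"dp": [-0.008, 0, 0.0054], "angular": [0, 0, 0], "fingers": 0.65}, {"dp": [-0.008, 0, 0.0054], "angular": [0, 0, 0], "fingers": 0.65}, {"dp": [-0.008, 0, 0.0054], "angular": [0, 0, 0], "fingers": 0.65}, {"dp": [-0.008, 0, 0.0054], "angular": [0, 0, 0], "fingers": 0.65}, {"dp": [-0.008, 0, 0.0054], "angular": [0, 0, 0], "fingers": 0.65}, {"dp": [-0.008, 0, 0.0054], "angular": [0, 0, 0], "fingers": 0.65}]}}

```text
time: 15.75
tool_pos: [647.1, -53.9, 20.9]
tcp_rot: [179.9, 32.8, 105.0]
ft_force: [-3.3, 9.7, 2.8]
finger_gap: 29.7
grip_force: 5.0
```

The bottle hit the stop: about 10 N and no further travel, so it is home. Next I back off, lift and go over the knob.

Run:
```python
from h import *
A=rot(-75,33);D=rot(-75,0);u=np.array([.26,-.966,0])
p=np.array(sense()['tool_pos']);b=p-35*u;c=b+[0,0,150];
go([(b,A),(c,A)])
e=c+[0,0,120]-10*u
go([(e,D)],c,A)
print(e);go([([551.7,-49.5,365],D)],e,D)
```

```text
dp [ 1.471e-01 -1.000e-04 -9.500e-02] ang [ 0.0004 -0.0008  0.0001]
dp [-2.597e-01  6.000e-04 -7.250e-01] ang [ 0.0004 -0.0008  0.0001]
dp [-2.848e-01 -1.000e-04 -5.304e-01] ang [0.     0.1833 0.    ]
[635.39541442 -10.41071543 290.89503851]
dp [-0.0805 -0.4548 -0.3705] ang [0. 0. 0.]
```

Call:
{"op": "step_arm", "data": {"targets": [{"dp": [0.04, 0, -0.026], "angular": [0, 0, 0], "fingers": 0.65}, {"dp": [0.1, 0, -0.065], "angular": [0, 0, 0], "fingers": 0.65}, {"dp": [0.147, 0, -0.095], "angular": [0, 0, 0], "fingers": 0.65}, {"dp": [0.08, 0, -0.2], "angular": [0, 0, 0], "fingers": 0.8}, {"dp": [-0.02, 0, -0.355], "angular": [0, 0, 0], "fingers": 1}, {"dp": [-0.14, 0, -0.54], "angular": [0, 0, 0], "fingers": 1}, {"dp": [-0.26, 0, -0.725], "angular": [0, 0, 0], "fingers": 1}, {"dp": [-0.26, 0, -0.725], "angular": [0, 0, 0], "fingers": 1}]}}

```text
time: 16.75
tool_pos: [640.7, -20.3, 176.5]
tcp_rot: [179.4, 33.0, 104.7]
ft_force: [0.6, -0.6, -0.1]
finger_gap: 0.2
grip_force: 0.0
```

Call:
{"op": "step_arm", "data": {"targets": [{"dp": [-0.07, 0, -0.13], "angular": [0, 0.02, 0], "fingers": 1}, {"dp": [-0.14, 0, -0.26], "angular": [0, 0.05, 0], "fingers": 1}, {"dp": [-0.21, 0, -0.4], "angular": [0, 0.1, 0], "fingers": 1}, {"dp": [-0.285, 0, -0.53], "angular": [0, 0.14, 0], "fingers": 1}, {"dp": [-0.285, 0, -0.53], "angular": [0, 0.183, 0], "fingers": 1}, {"dp": [-0.285, 0, -0.53], "angular": [0, 0.183, 0], "fingers": 1}, {"dp": [-0.285, 0, -0.53], "angular": [0, 0.183, 0], "fingers": 1}, {"dp": [-0.285, 0, -0.53], "angular": [0, 0.183, 0], "fingers": 1}]}}

```text
time: 17.75
tool_pos: [634.8, -10.6, 289.5]
tcp_rot: [-179.9, 0.0, 105.1]
ft_force: [-0.2, -0.1, -0.2]
finger_gap: 0.2
grip_force: 0.0
```

Call:
{"op": "step_arm", "data": {"targets": [{"dp": [0, 0, -0.15], "angular": [0, 0, 0], "fingers": 1}, {"dp": [0, 0, -0.37], "angular": [0, 0, 0], "fingers": 1}, {"dp": [-0.02, -0.1, -0.37], "angular": [0, 0, 0], "fingers": 1}, {"dp": [-0.04, -0.25, -0.37], "angular": [0, 0, 0], "fingers": 1}, {"dp": [-0.08, -0.4, -0.37], "angular": [0, 0, 0], "fingers": 1}, {"dp": [-0.08, -0.455, -0.37], "angular": [0, 0, 0], "fingers": 1}, {"dp": [-0.08, -0.455, -0.37], "angular": [0, 0, 0], "fingers": 1}, {"dp": [-0.08, -0.455, -0.37], "angular": [0, 0, 0], "fingers": 1}]}}

```text
time: 18.75
tool_pos: [552.1, -50.2, 364.5]
tcp_rot: [180.0, -0.0, 105.1]
ft_force: [-0.2, -1.3, 0.1]
finger_gap: 0.1
grip_force: 0.0
```

Run:
```python
from h import *
s=sense();print(s['tool_pos'],s['ft_force'],s['tcp_rot'],s['finger_gap'])
t=snapshot('top');c=snapshot('scene')
cv2.imwrite('pics/t7.png',np.hstack([cv2.resize(t[150:240,170:260],(360,360)),cv2.resize(c[110:250,170:310],(440,440))[:360]]))
for cam in('scene','top'):print([(r['at'],r['conf']) for r in pinpoint(cam,'lever_knob')],proj(cam,s['tool_pos']))
D=rot(-75,0);u=np.array([.26,-.966,0]);k0=np.array([551.7,-49.5,0])
w=[]
for q in np.linspace(0,.98,15):
    a=np.radians(50)-q; w.append((k0+(np.cos(np.radians(50))-np.cos(a))*120*u+[0,0,222+120*np.sin(a)+14],D))
go(w)
```

```text
[552.11187279 -50.1654707  364.50604242] [-0.20116133 -1.32710238  0.08208054] [ 1.79996212e+02 -1.95135625e-02  1.05057566e+02] 0.07018684790737044
[([212.4, 149.4], 0.76), ([241.2, 186.7], 0.71)] [208.92416827 130.35522513]
[] [214.34877153 205.99464553]
dp [0.0055 0.     0.1822] ang [-0.0001 -0.0002  0.0002]
dp [0.0367 0.     0.2103] ang [-0.0001 -0.0002  0.0002]
dp [0.0659 0.     0.2405] ang [-0.0001 -0.0002  0.0002]
dp [0.0928 0.     0.2727] ang [-0.0001 -0.0002  0.0002]
dp [0.1175 0.     0.3067] ang [-0.0001 -0.0002  0.0002]
dp [0.1397 0.     0.3424] ang [-0.0001 -0.0002  0.0002]
dp [0.1594 0.     0.3795] ang [-0.0001 -0.0002  0.0002]
dp [0.1764 0.     0.4178] ang [-0.0001 -0.0002  0.0002]
dp [0.1907 0.     0.4573] ang [-0.0001 -0.0002  0.0002]
dp [2.022e-01 1.000e-04 4.977e-01] ang [-0.0001 -0.0002  0.0002]
dp [2.108e-01 1.000e-04 5.388e-01] ang [-0.0001 -0.0002  0.0002]
dp [2.166e-01 1.000e-04 5.804e-01] ang [-0.0001 -0.0002  0.0002]
dp [2.194e-01 1.000e-04 6.223e-01] ang [-0.0001 -0.0002  0.0002]
dp [2.193e-01 1.000e-04 6.643e-01] ang [-0.0001 -0.0002  0.0002]
dp [2.162e-01 1.000e-04 7.062e-01] ang [-0.0001 -0.0002  0.0002]
```

View pics/t7.png

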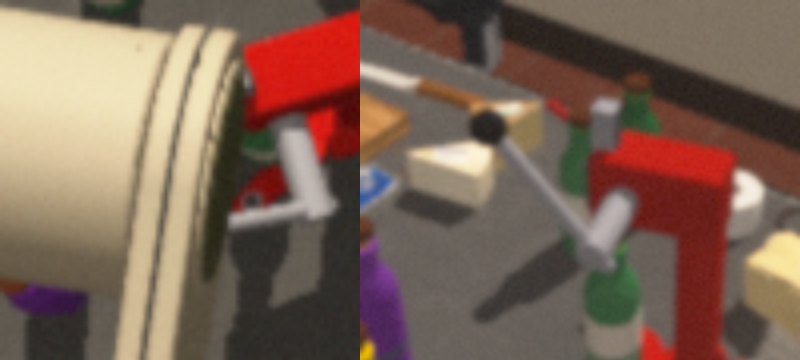

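The bottle stands in the foot (scene 612,290) and the fingertips (485,45) are straight above the knob (487,127). I push the lever down along its arc.

Call:
{"op": "step_arm", "data": {"targets": [{"dp": [0.004, 0, 0.1], "angular": [0, 0, 0], "fingers": 1}, {"dp": [0.006, 0, 0.17], "angular": [0, 0, 0], "fingers": 1}, {"dp": [0.02, 0, 0.195], "angular": [0, 0, 0], "fingers": 1}, {"dp": [0.037, 0, 0.21], "angular": [0, 0, 0], "fingers": 1}, {"dp": [0.066, 0, 0.24], "angular": [0, 0, 0], "fingers": 1}, {"dp": [0.093, 0, 0.273], "angular": [0, 0, 0], "fingers": 1}, {"dp": [0.117, 0, 0.307], "angular": [0, 0, 0], "fingers": 1}, {"dp": [0.14, 0, 0.342], "angular": [0, 0, 0], "fingers": 1}]}}

```text
time: 19.95
tool_pos: [544.6, -22.6, 297.5]
tcp_rot: [179.9, -0.1, 105.1]
ft_force: [-3.4, 5.2, 10.2]
finger_gap: -0.0
grip_force: 4.8
```

Call:
{"op": "step_arm", "data": {"targets": [{"dp": [0.01, 0, 0.018], "angular": [0, 0, 0], "fingers": 1}, {"dp": [0.02, 0, 0.037], "angular": [0, 0, 0], "fingers": 1}, {"dp": [0.037, 0, 0.075], "angular": [0, 0, 0], "fingers": 1}, {"dp": [0.051, 0, 0.115], "angular": [0, 0, 0], "fingers": 1}, {"dp": [0.062, 0, 0.155], "angular": [0, 0, 0], "fingers": 1}, {"dp": [0.071, 0, 0.197], "angular": [0, 0, 0], "fingers": 1}, {"dp": [0.077, 0, 0.238], "angular": [0, 0, 0], "fingers": 1}, {"dp": [0.08, 0, 0.28], "angular": [0, 0, 0], "fingers": 1}]}}

```text
time: 20.95
tool_pos: [540.8, -7.4, 241.2]
tcp_rot: [179.9, -0.0, 105.1]
ft_force: [-1.1, 2.4, 6.1]
finger_gap: -0.1
grip_force: 3.0
```

Call:
{"op": "step_arm", "data": {"targets": [{"dp": [0, 0, 0.02], "angular": [0, 0, 0], "fingers": 1}, {"dp": [0, 0, 0.04], "angular": [0, 0, 0], "fingers": 1}, {"dp": [-0.003, 0, 0.06], "angular": [0, 0, 0], "fingers": 1}, {"dp": [-0.003, 0, 0.08], "angular": [0, 0, 0], "fingers": 1}, {"dp": [-0.003, 0, 0.09], "angular": [0, 0, 0], "fingers": 1}, {"dp": [-0.003, 0, 0.095], "angular": [0, 0, 0], "fingers": 1}, {"dp": [-0.003, 0, 0.1], "angular": [0, 0, 0], "fingers": 1}, {"dp": [-0.003, 0, 0.1], "angular": [0, 0, 0], "fingers": 1}]}}

```text
time: 21.95
tool_pos: [540.9, -8.0, 222.3]
tcp_rot: [179.9, -0.0, 105.0]
ft_force: [-4.5, 4.2, 11.6]
finger_gap: -0.0
grip_force: 5.8
```

Call:
{"op": "step_arm", "data": {"targets": [{"dp": [0, 0, 0.005], "angular": [0, 0, 0], "fingers": 1}, {"dp": [0, 0, 0.01], "angular": [0, 0, 0], "fingers": 1}, {"dp": [0, 0, 0.015], "angular": [0, 0, 0], "fingers": 1}, {"dp": [0, 0, 0.015], "angular": [0, 0, 0], "fingers": 1}, {"dp": [0, 0, 0.015], "angular": [0, 0, 0], "fingers": 1}, {"dp": [0, 0, 0.015], "angular": [0, 0, 0], "fingers": 1}, {"dp": [0, 0, 0.015], "angular": [0, 0, 0], "fingers": 1}, {"dp": [0, 0, 0.015], "angular": [0, 0, 0], "fingers": 1}]}}

```text
time: 22.95
tool_pos: [541.1, -7.9, 221.3]
tcp_rot: [179.8, -0.0, 105.1]
ft_force: [-10.7, 6.0, 23.9]
finger_gap: 0.2
grip_force: 11.8
```

The stop is reached: 24 N for 1 mm of travel. I let the lever up along the arc and move clear.

Call:
{"op": "step_arm", "data": {"targets": [{"dp": [0, 0, -0.05], "angular": [0, 0, 0], "fingers": 1}, {"dp": [0.001, 0, -0.1], "angular": [0, 0, 0], "fingers": 1}, {"dp": [-0.006, 0, -0.17], "angular": [0, 0, 0], "fingers": 1}, {"dp": [-0.02, 0, -0.24], "angular": [0, 0, 0], "fingers": 1}, {"dp": [-0.045, 0, -0.31], "angular": [0, 0, 0], "fingers": 1}, {"dp": [-0.085, 0, -0.385], "angular": [0, 0, 0], "fingers": 1}, {"dp": [-0.14, 0, -0.46], "angular": [0, 0, 0], "fingers": 1}, {"dp": [-0.2, 0, -0.54], "angular": [0, 0, 0], "fingers": 1}]}}

```text
time: 23.95
tool_pos: [550.8, -48.4, 326.1]
tcp_rot: [-180.0, -0.0, 105.0]
ft_force: [0.1, -0.9, 0.9]
finger_gap: 0.0
grip_force: 0.1
```

Call:
{"op": "step_arm", "data": {"targets": [{"dp": [0, 0, -0.1], "angular": [0, 0, 0], "fingers": 1}, {"dp": [0, 0, -0.25], "angular": [0, 0, 0], "fingers": 1}, {"dp": [0.1, 0, -0.3], "angular": [0, 0, 0], "fingers": 1}, {"dp": [0.3, 0, -0.3], "angular": [0, 0, 0], "fingers": 1}, {"dp": [0.5, 0, -0.3], "angular": [0, 0, 0], "fingers": 1}, {"dp": [0.7, 0, -0.3], "angular": [0, 0, 0], "fingers": 1}, {"dp": [0.8, 0, -0.3], "angular": [0, 0, 0], "fingers": 1}, {"dp": [0.8, 0, -0.3], "angular": [0, 0, 0], "fingers": 1}]}}

```text
time: 24.95
tool_pos: [508.3, 109.2, 385.3]
tcp_rot: [-180.0, -0.1, 105.2]
ft_force: [0.0, -0.5, 0.1]
finger_gap: 0.0
grip_force: 0.0
```

Run:
```python
from h import *
print(sense()['ft_force'])
t=snapshot('top');c=snapshot('scene')
cv2.imwrite('pics/t8.png',np.hstack([cv2.resize(t[150:220,190:260],(380,380)),cv2.resize(c[140:250,190:300],(420,380))]))
```

```text
[ 0.01612268 -0.49971576  0.11849964]
```

View pics/t8.png

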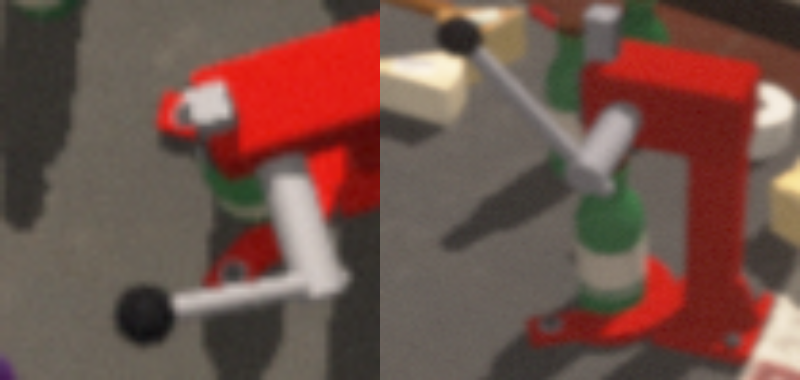

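The lever is back up (knob at 458,35), the bottle stands upright in the foot (610,255), and the arm is clear.

```bash
python3 -c "
from bench import *
print(hand_in())"
```

```text
the job is handed in; nothing more can be done
None
```

I handed the job in at about 25 s, and `hand_in()` returned no verdict: the bottle is upright in the foot, the lever went to its stop and is back up, and the arm is clear, but I inferred the stopper depth only from reaching that stop.

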